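# Mount the blue specimen arbor in the bench spindle

## Robot

A 7-joint arm with a two-finger parallel gripper is mounted at the origin on the work surface. World frame = base frame: x ahead of the robot, y to its left, z up, the work surface at z = 0. Lengths are in m, angles in rad, forces in N, time in s.
With the tool pointing down it reaches from about 0.4 to 0.85 m from the base axis. Payload 4.4 kg.
Tool frame: the origin (TCP) lies midway between the tips of the shut fingers; the grasp point (between the pads) lies 19 mm behind it; x points along the fingers, z is the direction in which the jaws open and shut, and the axes are right-handed (so a half turn about x gives the same grasp; the last joint's range is limited). The gripper opens to 94 mm and grips with 3 to 60 N. Pads are 16 mm wide; open, the fingers measure 119 mm over their backs; the gripper's body (75 mm by 177 mm) begins 78 mm behind the grasp point.
Start: joints at [1.123, 0.628, 0.038, 1.517, -0.027, 0.996, -0.02], TCP at [0.242, -0.603, 0.205] pointing down, gripper open.
Joint ranges: [-3.06, 3.06], [-0.37, 2.12], [-1.25, 1.32], [0.18, 2.47], [-1.1, 4.24], [0.23, 1.98], [-2.94, 2.94]. Speed limits (rad/s): [2.57, 2.57, 3.14, 3.14, 3.14, 3.14, 3.14].

## Interface

Orientations are given as a unit quaternion [x, y, z, w].
In Python, from station import bot gives the robot as it stands. Calls block until the motion is done:
- bot.movep(position, orientation): joint-space move of the TCP to a pose.
- bot.movel(position, attitude=None, speed=0.15, stop_force=None): straight line of the TCP; attitude=None keeps the orientation; speed is the mean speed in m/s. With stop_force (N) it stops when the force on the tool has changed by that much, and returns True; else False.
- bot.move_joints(angles): joint-space move.
- bot.gripper_to(opening, strength=None): finger opening in m; strength is the grip in N (None keeps the last); returns when the fingers have stopped.
- bot.dwell(seconds).
- bot.ik(position, orientation): joint angles nearest the present ones, or None.
- bot.read_state(): the state.
- bot.grab_frame(name): name is "scene" or "top"; returns a dict with "pixels" (400x640x3 uint8, red, green, blue), "range_z" (400x640 float32, m along the optical axis (not along the pixel's ray), 0 where there is no reading), "K" (3x3 intrinsics, pixels), "k1" (the pictures are not rectified: a ray, as slopes to the right and down, at radius r is drawn at 1 + k1 r^2 times it, then the intrinsics apply), "pose" (4x4, takes a point from camera to world coordinates). Camera axes: x right, y up, looking along -z (the intrinsics and any distortion apply to the point x, -y, -z); pixel columns grow to the right and rows downward; lengths in m; the calibration is good to about 2 mm. A picture is of the moment at which its call begins.
A pose or a line that the arm cannot do raises bot.MotionError and nothing moves.
- bot.hand_in(): hands the job in, once; it reports no verdict.
The state is a dict: "time_s": time; "q": joint angles; "joint_velocities": joint speeds; "tau": joint torques, N m; "ee_pos": TCP position; "ee_rot": TCP orientation; "ft_force": force on the tool from outside, world axes, zero at the start; "moment": the same for the moment, N m; "gripper_width": finger opening in m.
Only numpy, scipy, OpenCV 4.12 (cv2) and the standard library are available. Lean on these libraries where they do the work, as an engineer would, in place of code of your own. Each camera call takes 0.05 s, during which the arm holds its last target.

## Task

Swing the spindle's flat dust cover fully aside, then take the blue arbor from its rack, lower it into the spindle's taper with its two drive slots over the brass dogs, and press it fully home so that its flange sits flush on the spindle's nose. Then push the red clamp lever all the way down. Do not drop the arbor, and leave the orange arbor and the other things on the bench where they are.

Things in the scene. Friction and masses are not known exactly. Their poses are not given: they have to be found in the camera images.
- blue_knob (a point): mid-height, on the axis, of the blue arbor's round upright grip, 30 mm in diameter, 44 mm high, on a steel flange 60 mm across and 12 mm thick. The point is 22 mm above the flange's top, 22 mm below the grip's flat top. z is up; the two drive slots, 14 mm wide and 12 mm deep, cut through the flange's rim at opposite ends of x (half a turn looks the same). About 0.35 kg
- blue_shank (a point): centre of the blue arbor's lower end, 79 mm below blue_knob: the end of its steel taper shank, which is 45 mm long, 32 mm in diameter under the flange and 19 mm here. The flange's underside is 45 mm above this point. In the rack the shank hangs in a 35 mm hole of a black rack plate whose top is 67 mm above the table
- orange_knob (a point): the same point of the orange arbor, alike but for its orange grip, in the rack's other hole 110 mm away. It must stay there
- nose (a point): centre of the spindle's flat nose face, z up, 110 mm above the table, on a white unit 160 x 160 mm, 100 mm high. It is the mouth of a tapered socket, 34 mm wide here and 55 mm deep; the shank has about 1 mm of play all round in it. Two brass dogs stand 9 mm up from the face, 10 mm wide, 20 to 33 mm from the axis, at opposite ends of x. Home, blue_knob is 34 mm above this point
- rotor (a joint): turn of the spindle (nose and dogs) in its unit, rad, anticlockwise seen from above; turns under slight friction (0.12 N m) and stays where left. With the slots off the dogs the arbor's flange rests on the dogs, blue_knob 43 mm above the nose
- ejector (a joint): stiff ejector pin in the bottom of the socket, m: 0 raised, growing as it is pushed down. It first holds the arbor with its flange 5 mm above the nose (slots already 4 mm down over the dogs, blue_knob 39 mm above the nose). About 11 N in all, the arbor's weight (3 to 4 N) included, drives it down; it stays down; 0.005 when the arbor is home
- cover_peg (a point): mid-height of the black round peg, 16 mm in diameter and 24 mm high, that stands up at the middle of the dust cover: a flat teal disc 72 mm in diameter and 4 mm thick lying 11 mm above the nose face. The point is 12 mm above the disc's top and 12 mm below the peg's top, 60 mm from the pivot
- cover_pivot (a point): the cover's one pivot screw (vertical axis), at the height of the cover's underside, on the spindle unit at the far side of the nose from the robot. Its axes are the unit's: with x pointing from the nose to this screw and y to the left of that
- cover (a joint): dust cover angle in rad: 0 with the disc centred over the nose, growing clockwise seen from above (the disc goes towards +y of point cover_pivot's axes), to a stop at 1.9. Pushing the peg takes about 1.5 N; the cover stays where it is left
- clamp_tip (a point): centre of the red ball, 20 mm in diameter, at the end of the clamp lever, a round steel bar 12 mm thick, at the side of the spindle unit
- clamp_pivot (a point): the clamp lever's pivot (level axis along this point's y), 80 mm from the ball's centre and 98 mm above the table. Its axes are the unit's; the lever points from here towards +x and up
- clamp (a joint): clamp lever angle in rad: 0 raised 40 degrees above level, growing as it is pushed down, to a stop at 0.70 where it is level. It takes about 4 N at the ball, and stays where it is left
- dish: glass dish 90 mm across and 18 mm high, beyond the task's things; origin under its centre. Leave alone
- jar: closed jar 52 mm in diameter and 70 mm high; origin under its centre. Leave alone
- driver: screwdriver 160 mm long lying along its x axis, at the right of the bench. Leave alone
- tray: white divided tray 120 x 90 x 30 mm, at the left of the bench; origin under its centre. Leave alone
- tweezers: steel tweezers 120 mm long lying along their x axis; origin under the middle. Leave alone
- disc: steel specimen disc 22 mm in diameter and 6 mm thick lying on the spindle unit's deck, in the corner to the robot's side and the left; origin under its centre. Leave alone
Not all that is in view belongs to the job. Leave any turquoise look-alike of the part that bears blue_knob alone. Leave any pink look-alike of the part that bears orange_knob alone.

How it is judged:
By the outcome, as a careful person would: the job done as asked, in the order asked, and still so for the second after the job is handed in, with the robot touching nothing.
It also fails if it takes over 72 s, if anything falls off the work surface, if the arm or the gripper's body presses on something with over 40 N, if the wrist force passes 120 N, or if a joint passes its speed limit or range.

## Working session

There is one attempt and no reset: what is moved stays moved. The work goes in short steps, each a Python script; the robot and the scene stay as the last script left them, time stands still between calls to the robot, and variables do not carry over. Pictures are saved under pics/ and viewed, and the job is handed in when it is done.

```bash
ls; mkdir -p pics; python3 - <<'E'
from station import bot
import cv2,numpy as np
for n in("scene","top"):
    f=bot.grab_frame(n); cv2.imwrite(f"pics/{n}0.png",f["pixels"][:,:,::-1]); print(n,f["K"],f["k1"],f["pose"].round(3)); np.savez(f"/tmp/{n}0.npz",**f)
s=bot.read_state();print(s)
E
```

```text
pics
scene [[407.71975719   0.         316.36485986]
 [  0.         407.71975719 189.89473033]
 [  0.           0.           1.        ]] 0.014245690075922295 [[ 0.36  -0.718  0.596  1.205]
 [ 0.933  0.283 -0.224 -0.222]
 [-0.008  0.637  0.771  0.897]
 [ 0.     0.     0.     1.   ]]
top [[465.46251525   0.         323.44325897]
 [  0.         465.46251525 196.97483961]
 [  0.           0.           1.        ]] 0.034363927333376974 [[-0.025  0.978 -0.205  0.279]
 [-1.    -0.026  0.002  0.005]
 [-0.004  0.205  0.979  1.464]
 [ 0.     0.     0.     1.   ]]
{'time_s': 0.1, 'q': array([ 1.12320167,  0.62918645,  0.03843617,  1.51822012, -0.0270002 ,
        0.99630162, -0.02003892]), 'joint_velocities': array([ 5.54066483e-04, -2.38554085e-03,  1.22415316e-04, -1.95069857e-03,
       -4.71120378e-04, -5.27123442e-05,  1.10302664e-03]), 'tau': array([ 4.08067543e-03, -5.50780249e+01,  1.14707753e+00, -1.87114888e+01,
       -5.23513067e-02,  1.91868172e-02,  3.84965404e-05]), 'ee_pos': array([ 0.24200392, -0.60265682,  0.20470477]), 'ee_rot': array([ 0.39637082,  0.58625012, -0.39574146,  0.58531159]), 'ft_force': array([ 0.39048779,  0.16071328, -1.9491731 ]), 'moment': array([ 0.02399084,  0.02760452, -0.04186117]), 'gripper_width': 0.0942941740019441}
```

View pics/scene0.png

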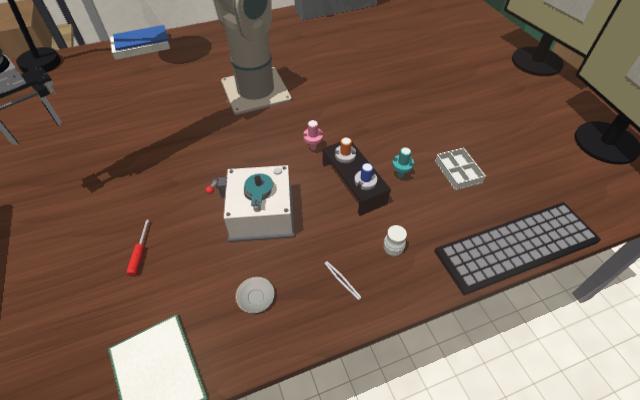

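View pics/top0.png

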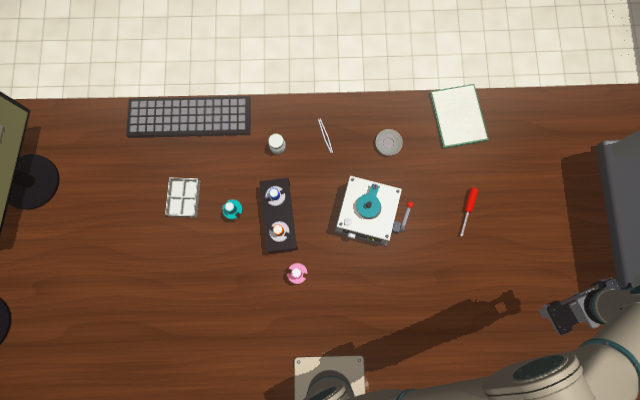

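The scene view shows the blue arbor at about (367,173) and the orange at (346,148), both in the black rack. The turquoise look-alike is at (403,163) and the pink one at (313,133). The spindle unit is at (258,195) and the red ball at (210,189). In the top view, blue is at (275,195), turquoise (232,209), orange (279,231) and pink (297,273). Candidates for the blue arbor are therefore blue and turquoise. I choose the blue one in the rack and will check it in close crops.

```bash
python3 - <<'E'
import cv2,numpy as np
a=np.load('/tmp/top0.npz')['pixels'][165:265,215:425,::-1]
b=np.load('/tmp/scene0.npz')['pixels'][115:245,195:425,::-1]
cv2.imwrite('pics/ctop.png',cv2.resize(a,None,fx=3.8,fy=3.8,interpolation=cv2.INTER_CUBIC))
cv2.imwrite('pics/cscene.png',cv2.resize(b,None,fx=3.4,fy=3.4,interpolation=cv2.INTER_CUBIC))
E
```

```text
(no output)
```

View pics/ctop.png

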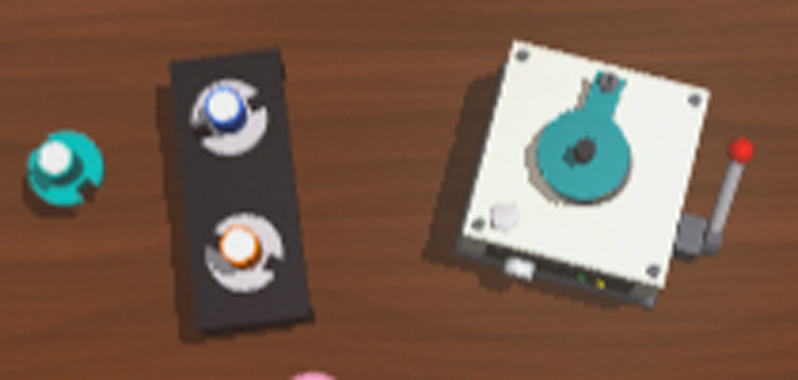

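View pics/cscene.png

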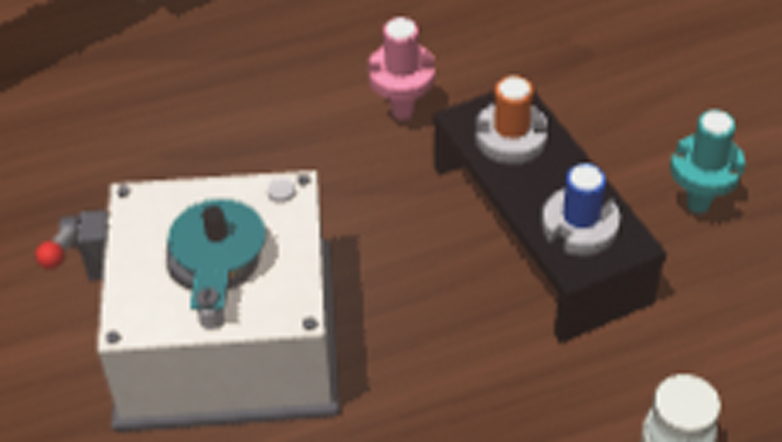

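The crops confirm it: the arbor with the blue grip and steel flange stands in the rack, and the turquoise one stands alone outside it. Next I'll measure.

```bash
cat > h.py <<'E'
import numpy as np, cv2
from station import bot
def load(n):
    return dict(np.load(f'/tmp/{n}.npz'))
def grab(n,save=None):
    f=bot.grab_frame(n)
    if save: cv2.imwrite(f'pics/{save}.png',f['pixels'][:,:,::-1])
    return f
def ray(f,uv):
    K=f['K'];k=float(f['k1']); uv=np.atleast_2d(np.asarray(uv,float))
    d=np.column_stack([(uv[:,0]-K[0,2])/K[0,0],(uv[:,1]-K[1,2])/K[1,1]])
    s=d.copy()
    for _ in range(20): s=d/(1+k*(s**2).sum(1,keepdims=True))
    r=np.column_stack([s[:,0],-s[:,1],-np.ones(len(s))])
    return f['pose'][:3,3], r@f['pose'][:3,:3].T
def onplane(f,uv,z):
    o,d=ray(f,uv); return o+d*((z-o[2])/d[:,2])[:,None]
def project(f,P):
    P=np.atleast_2d(P); p=(P-f['pose'][:3,3])@f['pose'][:3,:3]
    s=np.column_stack([p[:,0],-p[:,1]])/(-p[:,2:])
    s=s*(1+float(f['k1'])*(s**2).sum(1,keepdims=True))
    K=f['K']; return np.column_stack([K[0,0]*s[:,0]+K[0,2],K[1,1]*s[:,1]+K[1,2]])
def cloud(f):
    v,u=np.mgrid[0:400,0:640]; o,d=ray(f,np.column_stack([u.ravel(),v.ravel()]))
    return (o+d*f['range_z'].ravel()[:,None]).reshape(400,640,3)
def tri(f1,u1,f2,u2):
    o1,d1=ray(f1,u1);o2,d2=ray(f2,u2);d1=d1[0]/np.linalg.norm(d1);d2=d2[0]/np.linalg.norm(d2)
    t=np.linalg.lstsq(np.column_stack([d1,-d2]),o2-o1,rcond=None)[0]
    a=o1+t[0]*d1;b=o2+t[1]*d2
    return (a+b)/2,np.linalg.norm(a-b)
def blob(f,mask,box):
    m=np.zeros((400,640),np.uint8);x0,y0,x1,y1=box;m[y0:y1,x0:x1]=mask[y0:y1,x0:x1]
    n,l,s,c=cv2.connectedComponentsWithStats(m); i=1+np.argmax(s[1:,4]); return c[i],s[i],l==i
def hsv(f): return cv2.cvtColor(f['pixels'],cv2.COLOR_RGB2HSV).astype(int)
# ortho view on plane z: resample
def ortho(f,c,z,half=0.06,ppm=4000):
    n=int(2*half*ppm); j,i=np.mgrid[0:n,0:n]
    P=np.column_stack([c[0]+half-(i.ravel()+.5)/ppm*0-(j.ravel()+.5)/ppm, c[1]+half-(i.ravel()+.5)/ppm, np.full(n*n,z)])
    uv=project(f,P).astype(np.float32).reshape(n,n,2)
    return cv2.remap(f['pixels'],uv[...,0],uv[...,1],cv2.INTER_CUBIC)
E
python3 - <<'E'
from h import *
S,T=load('scene0'),load('top0')
hs,ht=hsv(S),hsv(T)
def white(h): return ((h[...,1]<40)&(h[...,2]>200)).astype(np.uint8)
def col(h,a,b,s=110,v=40): return ((h[...,0]>=a)&(h[...,0]<=b)&(h[...,1]>s)&(h[...,2]>v)).astype(np.uint8)
# blue grip top (white)
for nm,bs,bt in(("blue",(358,160,378,182),(262,185,284,204)),("orange",(338,135,356,160),(268,222,290,242))):
    cs,ss,_=blob(S,white(hs),bs);ct,st,_=blob(T,white(ht),bt); print(nm,cs,ss,ct,st)
    print(tri(S,cs,T,ct))
cs,ss,_=blob(S,((hs[...,0]<8)|(hs[...,0]>172))&(hs[...,1]>150),(200,180,220,198));ct,st,_=blob(T,((ht[...,0]<8)|(ht[...,0]>172))&(ht[...,1]>150),(400,195,420,215))
print('ball',cs,ss,ct,st,tri(S,cs,T,ct))
# cover disc
cs,ss,ms=blob(S,col(hs,80,100),(235,165,280,210));ct,st,mt=blob(T,col(ht,80,100),(345,180,395,225)); print('teal',cs,ss,ct,st)
# clouds
for nm,f,m in(('S',S,ms),('T',T,mt)):
    C=cloud(f); P=C[m]; print(nm,'teal z',np.percentile(P[:,2],[10,50,90]),np.median(P,0))
C=cloud(T)
for nm,uv in(('deck',(350,190)),('deck2',(388,222)),('rack',(277,213)),('table',(220,150)),('pegtop',(369,204)),('bluetop',(273,193))):
    print(nm,C[uv[1],uv[0]])
E
```

```text
blue [366.95918367 166.75510204] [363 164   9   7  49] [278.01923077 200.23076923] [269 195  15   9  52]
(array([0.5628424 , 0.14991536, 0.10221608]), np.float64(0.023906689297992643))
orange [345.65909091 156.45454545] [338 154  16   5  44] [283.11764706 226.2745098 ] [273 222  16  11  51]
(array([0.48520733, 0.13139603, 0.07507776]), np.float64(0.010430307188488717))
ball [208.85454545 189.47272727] [205 186   9   8  55] [409.8   203.925] [407 201   7   7  40] (array([ 0.52857708, -0.24415867,  0.14604901]), np.float64(0.0017326983888419386))
teal [257.91624365 186.6319797 ] [245 174  27  29 394] [368.83076923 203.49010989] [357 184  24  34 455]
S teal z [0.12375185 0.12544613 0.12717825] [ 0.54614581 -0.13367964  0.12544613]
T teal z [0.12072109 0.12437959 0.12808781] [ 0.53602415 -0.13187228  0.12437959]
deck [ 0.58477164 -0.07746778  0.0983133 ]
deck2 [ 0.48506085 -0.18654638  0.09628724]
rack [0.52594283 0.14550742 0.06661365]
table [ 0.7542253   0.33920697 -0.00590607]
pegtop [ 0.53133523 -0.12777916  0.14587685]
bluetop [0.57590251 0.15123196 0.1240001 ]
```

```bash
python3 - <<'E'
from h import *
S,T=load('scene0'),load('top0')
hs,ht=hsv(S),hsv(T)
CS,CT=cloud(S),cloud(T)
def white(h): return ((h[...,1]<40)&(h[...,2]>200))
for nm,bs,bt in(("blue",(355,158,380,190),(262,183,290,209)),("orange",(335,135,360,165),(266,220,292,246))):
    r=[]
    for f,h,C,b in((S,hs,CS,bs),(T,ht,CT,bt)):
        m=(white(h)&(C[...,2]>0.112)).astype(np.uint8); c,s,_=blob(f,m,b); r.append(c); print(nm,c,s,onplane(f,c,.123),np.median(C[_],0))
    print(tri(S,r[0],T,r[1]))
r=[]
for f,h,C,b in((S,hs,CS,(250,172,266,194)),(T,ht,CT,(360,196,378,212))):
    m=((h[...,2]<75)&(C[...,2]>0.138)).astype(np.uint8); c,s,_=blob(f,m,b); r.append(c); print('peg',c,s,onplane(f,c,.149),C[_].mean(0))
print(tri(S,r[0],T,r[1]))
# unit deck orientation: white deck contour
for nm,f,h,C,b in(('S',S,hs,CS,(215,155,300,245)),('T',T,ht,CT,(325,165,410,250))):
    m=(white(h)&(abs(C[...,2]-0.098)<0.012)).astype(np.uint8);c,s,k=blob(f,m,b)
    P=onplane(f,np.argwhere(k)[:,::-1],.1)[:,:2].astype(np.float32)
    print(nm,cv2.minAreaRect(P), cv2.boxPoints(cv2.minAreaRect(P)))
o=ortho(T,(.565,.15),.079); o2=ortho(S,(.565,.15),.079)
cv2.imwrite('pics/ob.png',cv2.resize(np.hstack([o,o2])[:,:,::-1],(796,398)))
o=ortho(T,(.54,-.13),.1,.12,1700); o2=ortho(S,(.54,-.13),.1,.12,1700)
cv2.imwrite('pics/ou.png',cv2.resize(np.hstack([o,o2])[:,:,::-1],(796,398)))
E
```

```text
blue [366.95918367 166.75510204] [363 164   9   7  49] [[0.58219498 0.15183441 0.123     ]] [0.58215285 0.15126294 0.12314011]
blue [273.31111111 192.26666667] [270 189   8   7  45] [[0.57831544 0.15041686 0.123     ]] [0.57878247 0.15116179 0.12221583]
(array([0.57948895, 0.15198332, 0.11995423]), np.float64(0.002619383261427736))
orange [345.78947368 140.36842105] [342 138   8   6  38] [[0.47229273 0.14062725 0.123     ]] [0.47225439 0.13967209 0.12384407]
orange [277.36956522 228.97826087] [274 226   8   7  46] [[0.46890093 0.13898096 0.123     ]] [0.46909046 0.13976785 0.12241711]
(array([0.46969607, 0.14047718, 0.12051403]), np.float64(0.002622283179941114))
peg [257.36111111 179.        ] [255 176   6   7  36] [[ 0.54190003 -0.12638679  0.149     ]] [ 0.5576048  -0.12875535  0.1668649 ]
peg [367.66666667 205.33333333] [366 204   5   3   6] [[ 0.52693652 -0.12345984  0.149     ]] [ 0.52813816 -0.12408442  0.14262576]
(array([ 0.52957682, -0.12471215,  0.13512108]), np.float64(0.0002114194409153489))
S ((0.5338634848594666, -0.13052254915237427), (0.15907838940620422, 0.1598474383354187), 73.43716430664062) [[ 0.43458202 -0.18397789]
 [ 0.58779705 -0.22954507]
 [ 0.633145   -0.07706721]
 [ 0.47992992 -0.03150003]]
T ((0.5308266878128052, -0.1324065923690796), (0.1588412970304489, 0.15980367362499237), 73.46282196044922) [[ 0.43162385 -0.18579897]
 [ 0.58481735 -0.2312851 ]
 [ 0.63002956 -0.07901421]
 [ 0.47683603 -0.03352809]]
```

View pics/ob.png

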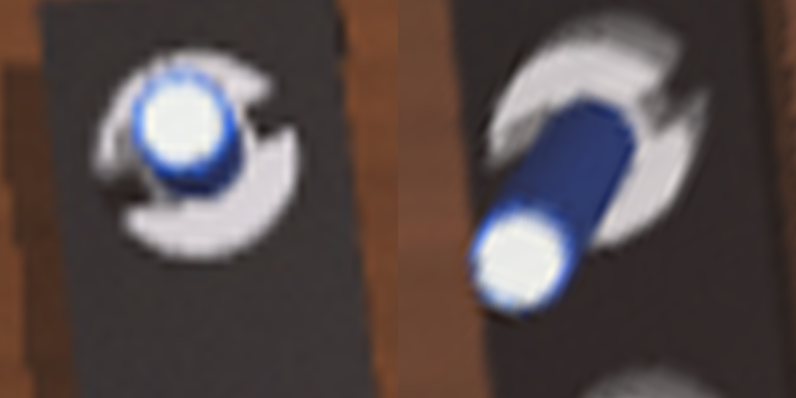

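View pics/ou.png

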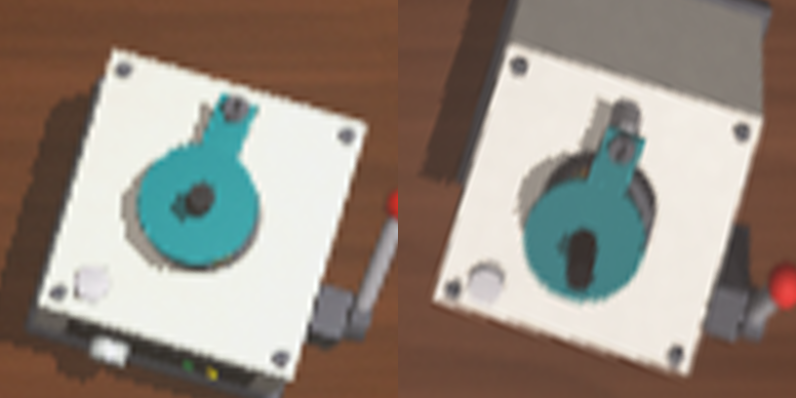

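```bash
cat >> h.py <<'E'
from scipy.spatial.transform import Rotation as Rn
from scipy.optimize import least_squares
def att(th):
    z=np.array([np.cos(th),np.sin(th),0]);x=np.array([0,0,-1.]);y=np.cross(z,x)
    return Rn.from_matrix(np.column_stack([x,y,z])).as_quat()
def yaw(q=None):
    z=Rn.from_quat(bot.read_state()['ee_rot'] if q is None else q).as_matrix()[:,2]; return np.arctan2(z[1],z[0])
def circ(P,r=None):
    f=(lambda p:np.hypot(P[:,0]-p[0],P[:,1]-p[1])-(p[2] if r is None else r))
    return least_squares(f,[*P[:,:2].mean(0),r or .03],loss='soft_l1',f_scale=.001).x
def hullfit(f,m,z,r=None):
    c=max(cv2.findContours(m.astype(np.uint8),cv2.RETR_EXTERNAL,cv2.CHAIN_APPROX_NONE)[0],key=len)
    h=cv2.convexHull(c)[:,0].astype(float)
    return circ(onplane(f,h,z),r)
def slotprofile(f,c,z,r0,r1,test):
    th=np.radians(np.arange(0,360,1.)); out=[]
    for r in np.linspace(r0,r1,6):
        P=np.column_stack([c[0]+r*np.cos(th),c[1]+r*np.sin(th),np.full(360,z)]);uv=project(f,P).astype(np.float32)
        v=cv2.remap(f['pixels'],uv[None,:,0],uv[None,:,1],cv2.INTER_LINEAR)[0].astype(float); out.append(test(v))
    return np.mean(out,0)
E
python3 - <<'E'
from h import *
S,T=load('scene0'),load('top0')
hs,ht=hsv(S),hsv(T);CS,CT=cloud(S),cloud(T)
for nm,f,h,C,bf,bt in(('S',S,hs,CS,(350,155,382,192),(235,165,280,203)),('T',T,ht,CT,(260,180,292,212),(345,189,395,225))):
    _,_,m=blob(f,((h[...,1]<50)&(h[...,2]>110)&(C[...,2]<.1)&(C[...,2]>.066)).astype(np.uint8),bf)
    c=hullfit(f,m,.079); print(nm,'flange',c, hullfit(f,m,.079,.03), m.sum())
    p=slotprofile(f,c,.079,.023,.028,lambda v:v.mean(1)); print(p[::6].astype(int))
    d=((h[...,0]>=80)&(h[...,0]<=100)&(h[...,1]>110)&(h[...,2]>40)).astype(np.uint8)
    _,_,m=blob(f,d,bt); print(nm,'disc',hullfit(f,m,.125),hullfit(f,m,.125,.036))
    _,_,m=blob(f,cv2.morphologyEx(d,cv2.MORPH_OPEN,np.ones((9,9),np.uint8)),bt); print(nm,'discopen',hullfit(f,m,.125))
    cc=np.median(C[m],0)
print('yaw',yaw())
E
```

```text
S flange [0.58422225 0.14963906 0.03056556] [0.58422424 0.14978982 0.03      ] 188
[173 176 180 185 193 192 196 198 197 197 197 197 190 170 143 130 118  89
  58  54  60  63  66  79  86  85  78  75  71  72  88 166 196 198 197 198
 197 196 199 198 194 190 186 184 180 169 144 108  81  65  62  75 122 163
 168 167 167 165 166 171]
S disc [ 0.53862751 -0.12665239  0.03395479] [ 0.54099871 -0.12758814  0.036     ]
S discopen [ 0.54871527 -0.14037686  0.02565781]
T flange [0.57801196 0.15029002 0.03020259] [0.57801362 0.1503068  0.03      ] 168
[184 190 186 182 194 187 180 193 187 187 189 177 164 156 161 150 123  89
  56  42  41  66 135 187 196 200 201 201 199 205 205 205 201 200 203 203
 202 204 203 203 206 208 209 211 208 208 198 158  85  55  54  63 110 174
 202 206 204 193 193 191]
T disc [ 0.53255334 -0.12744468  0.03505631] [ 0.53366269 -0.12769559  0.036     ]
T discopen [ 0.51170117 -0.12588421  0.01662004]
yaw -1.1890326739044412
```

```bash
cat >> h.py <<'E'
NOSE=np.array([.5325,-.1313]); UY=np.radians(-16.55)
PIV=NOSE+.06*np.array([np.cos(UY),np.sin(UY)])
def pegxy(a,r=.06):
    t=UY+np.pi-a; return PIV+r*np.array([np.cos(t),np.sin(t)])
E
python3 - <<'E'
from h import *
for k in (0,np.pi):
    for a in np.linspace(0,1.9,5):
        th=UY+np.pi/2-a+k
        q=bot.ik([*pegxy(a),.132],att(th)); print(np.degrees(th).round(), None if q is None else np.round(q,2))
print(PIV)
for d in range(0,360,30): 
    q=bot.ik([.58,.151,.2],att(np.radians(d))); q2=bot.ik([*NOSE,.2],att(np.radians(d))); print(d,None if q is None else np.round(q,2),None if q2 is None else np.round(q2,2))
E
```

```text
73.0 [ 0.57  0.64 -0.59  1.87  0.49  0.78  1.  ]
46.0 [ 0.46  0.63 -0.48  1.85  0.41  0.77  0.56]
19.0 [ 0.35  0.64 -0.38  1.79  0.32  0.77  0.14]
-8.0 [ 0.26  0.66 -0.26  1.72  0.22  0.8  -0.25]
-35.0 [ 0.2   0.69 -0.14  1.64  0.12  0.83 -0.61]
253.0 [ 0.07  0.59  0.18  1.88 -0.16  0.69 -1.52]
226.0 [-0.07  0.61  0.32  1.86 -0.28  0.71 -1.92]
199.0 [-0.17  0.66  0.45  1.81 -0.4   0.77 -2.32]
172.0 [-0.26  0.73  0.6   1.73 -0.52  0.85 -2.71]
145.0 [ 0.68  0.91 -1.06  1.62  0.86  1.14  1.92]
[ 0.59001429 -0.14839112]
0 [-0.05  0.59 -0.4   1.66  0.27  0.95 -0.55] [ 0.41  0.5  -0.33  1.8   0.21  0.87 -0.01]
30 [ 0.02  0.6  -0.52  1.66  0.35  0.97 -0.1 ] [ 0.5   0.52 -0.46  1.8   0.29  0.89  0.43]
60 [ 0.09  0.63 -0.64  1.66  0.43  1.    0.35] [ 0.57  0.54 -0.58  1.8   0.37  0.91  0.88]
90 [ 0.15  0.66 -0.75  1.66  0.51  1.03  0.81] [ 0.65  0.57 -0.71  1.8   0.45  0.94  1.32]
120 [ 0.29  0.77 -1.06  1.65  0.72  1.16  1.14] [ 0.83  0.69 -1.06  1.79  0.69  1.08  1.62]
150 [ 0.29  0.77 -1.06  1.65  0.72  1.16  1.67] [ 0.83  0.69 -1.06  1.79  0.69  1.08  2.14]
180 [ 0.29  0.77 -1.06  1.65  0.72  1.16  2.19] [-0.17  0.54  0.55  1.82 -0.36  0.88 -2.59]
210 [-0.47  0.57  0.27  1.68 -0.19  0.92 -2.75] [-0.07  0.52  0.39  1.82 -0.25  0.86 -2.18]
240 [-0.36  0.56  0.09  1.67 -0.06  0.91 -2.34] [ 0.03  0.5   0.24  1.81 -0.15  0.85 -1.75]
270 [-0.25  0.56 -0.07  1.67  0.05  0.91 -1.92] [ 0.14  0.49  0.07  1.81 -0.04  0.84 -1.34]
300 [-0.18  0.56 -0.19  1.67  0.13  0.92 -1.47] [ 0.24  0.49 -0.07  1.81  0.04  0.85 -0.9 ]
330 [-0.12  0.57 -0.29  1.67  0.2   0.93 -1.01] [ 0.33  0.49 -0.2   1.81  0.12  0.85 -0.46]
```

```bash
python3 - <<'E'
from h import *
bot.gripper_to(.04,10)
p=np.array([.5322,-.129])
th=UY+np.pi/2
bot.movep([*p,.2],att(th))
r=bot.movel([*p,.134],speed=.08,stop_force=6)
bot.gripper_to(.0205,5)
s=bot.read_state();print(r,s['time_s'],s['ee_pos'],s['ft_force'],s['gripper_width'])
grab('top','t1');grab('scene','s1')
E
python3 - <<'E'
import cv2
a=cv2.imread('pics/t1.png')[150:270,300:440];b=cv2.imread('pics/s1.png')[130:250,195:335]
cv2.imwrite('pics/c1.png',cv2.resize(cv2.hconcat([a,b]),None,fx=2.8,fy=2.8))
E
```

```text
False 4.55 [ 0.53235824 -0.12888263  0.13412938] [0.18004459 0.10467167 0.42718986] 0.02032614251707698
```

View pics/c1.png

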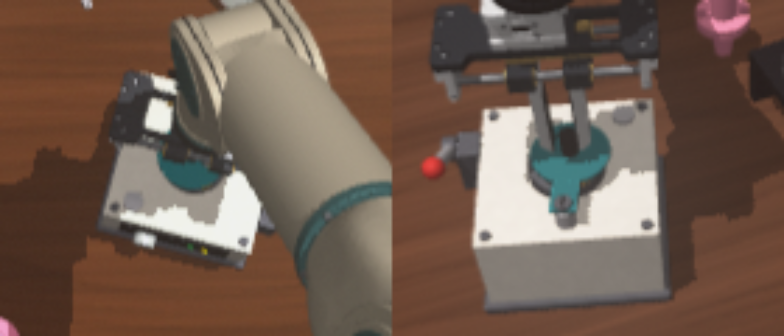

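The peg is between the fingers: in the crop's right half it's at about (570,140), with a finger on each side. Now I'll swing it along its arc.

```bash
python3 - <<'E'
from h import *
for a in np.linspace(0,1.98,13)[1:]:
    r=bot.movel([*pegxy(a),.134],att(UY+np.pi/2-a),speed=.08,stop_force=12 if a>1.7 else 20)
    s=bot.read_state(); print(round(a,2),r,s['ft_force'].round(1),s['ee_pos'].round(4),s['gripper_width'].round(4))
    if r: break
print(s['time_s'])
E
```

```text
Traceback (most recent call last):
AttributeError: 'float' object has no attribute 'round'
```

```bash
python3 - <<'E'
from h import *
for a in np.linspace(0,1.98,9)[2:]:
    r=bot.movel([*pegxy(a),.134],att(UY+np.pi/2-a),speed=.08,stop_force=12)
    s=bot.read_state(); print(round(a,2),r,s['ft_force'].round(1),s['ee_pos'].round(4),round(s['gripper_width'],4),s['time_s'])
    if r: break
E
```

```text
0.5 False [ 0.7 -1.1 -0. ] [ 0.5474 -0.1062  0.1339] 0.0203 5.45
0.74 False [-0.1  0.3  0.8] [ 0.559  -0.0971  0.1339] 0.0204 5.85
0.99 False [-0.2  0.2  0.1] [ 0.5725 -0.091   0.1339] 0.02 6.25
1.24 False [-0.  -0.2  0.7] [ 0.587  -0.0885  0.1339] 0.0206 6.65
1.48 False [ 1.   0.5 -0. ] [ 0.6018 -0.0896  0.1339] 0.0207 7.05
1.73 False [ 0.6 -0.6 -0.3] [ 0.6159 -0.0942  0.134 ] 0.0207 7.45
1.98 False [-4.   2.6  3.1] [ 0.6269 -0.1014  0.1337] 0.0206 7.85
```

```bash
python3 - <<'E'
from h import *
a=2.03
r=bot.movel([*pegxy(a),.134],att(UY+np.pi/2-a),speed=.05,stop_force=8);print(r,bot.read_state()['ft_force'])
bot.gripper_to(.045,10)
p=bot.read_state()['ee_pos']
bot.movel([p[0],p[1],.23],speed=.15)
bot.movep([.45,.35,.35],att(np.radians(300)))
for n in('top','scene'):
    f=grab(n,n+'2');np.savez(f'/tmp/{n}2.npz',**f)
print(bot.read_state()['time_s'])
T,S=load('top2'),load('scene2')
o=ortho(T,NOSE+[.03,0],.11,.1,2000); o2=ortho(S,NOSE+[.03,0],.11,.1,2000)
cv2.imwrite('pics/ou2.png',cv2.resize(np.hstack([o,o2])[:,:,::-1],(796,398)))
E
```

```text
False [-9.20447274  4.95101171  5.85606441]
11.4
```

View pics/ou2.png

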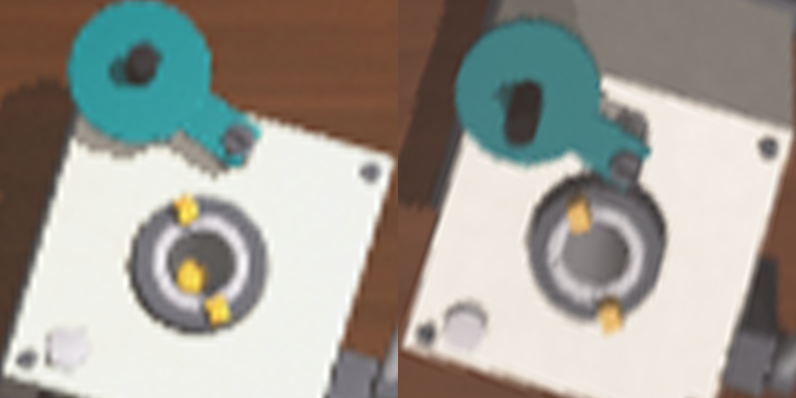

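View pics/top2.png

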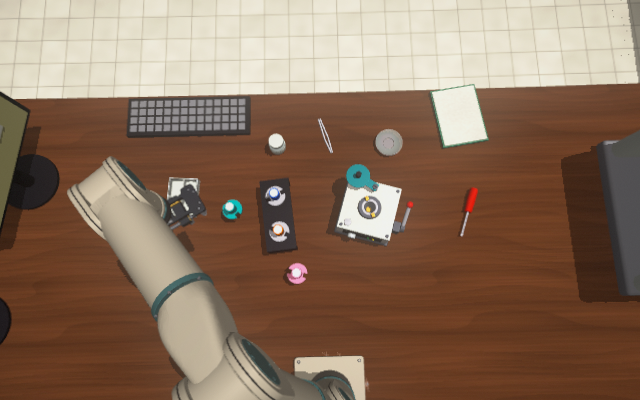

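```bash
python3 - <<'E'
from h import *
for n in('top2','scene2'):
    f=load(n);h=hsv(f);C=cloud(f)
    m=((h[...,0]>=12)&(h[...,0]<=32)&(h[...,1]>120)&(h[...,2]>150)).astype(np.uint8)
    uc=project(f,[*NOSE,.11])[0].astype(int); w=np.zeros_like(m);w[uc[1]-24:uc[1]+24,uc[0]-24:uc[0]+24]=1;m*=w
    k,l,s,c=cv2.connectedComponentsWithStats(m)
    d=[]
    for i in range(1,k):
        if s[i,4]>4: P=onplane(f,c[i],.117)[0];d.append(P);print(n,s[i,4],c[i],P.round(4), np.median(C[l==i],0).round(4), np.hypot(*(P[:2]-NOSE)).round(4))
    # dark ring: grey not white deck
    g=((h[...,2]<130)&(h[...,1]<90)).astype(np.uint8);g[w==0]=0
    g=cv2.morphologyEx(g,cv2.MORPH_OPEN,np.ones((3,3),np.uint8))
    _,_,mm=blob(f,g,(uc[0]-24,uc[1]-24,uc[0]+24,uc[1]+24)); print('ring',hullfit(f,mm,.11),mm.sum())
    b=[x for x in d if np.hypot(*(x[:2]-NOSE))>.015]
    if len(b)>=2:
        v=b[0]-b[1] ;print('mid',(b[0]+b[1])/2,np.degrees(np.arctan2(v[1],v[0])),np.linalg.norm(v))
E
```

```text
top2 12 [366.58333333 198.16666667] [ 0.5546 -0.1244  0.117 ] [ 0.5549 -0.1229  0.1169] 0.0232
top2 19 [367.84210526 209.05263158] [ 0.5218 -0.1266  0.117 ] [ 0.5309 -0.1315  0.0682] 0.0116
top2 13 [372.61538462 214.46153846] [ 0.5054 -0.1398  0.117 ] [ 0.5054 -0.1402  0.1197] 0.0284
ring [ 0.52441671 -0.12484013  0.02722327] 71
mid [ 0.5299866  -0.13210327  0.117     ] 17.471958847603414 0.05158346816445113
scene2 10 [250.5 180. ] [ 0.5104 -0.1394  0.117 ] [ 0.5116 -0.1397  0.1181] 0.0235
scene2 14 [262.         192.35714286] [ 0.5601 -0.1236  0.117 ] [ 0.562  -0.124   0.1183] 0.0286
ring [ 0.54620133 -0.1332917   0.03462712] 200
mid [ 0.53524237 -0.13152156  0.117     ] -162.36831264767576 0.05209846249588118
```

```bash
python3 - <<'E'
from h import *
bot.gripper_to(.056,40)
b=np.array([.5805,.1508]);A=att(np.radians(-30))
bot.movep([*b,.2],A)
bot.movel([*b,.125],A,speed=.12)
r=bot.movel([*b,.087],A,speed=.06,stop_force=5)
s0=bot.read_state();print(r,s0['ee_pos'],s0['ft_force'])
bot.gripper_to(.02,40)
s=bot.read_state();print(s['gripper_width'],s['ft_force']-s0['ft_force'],s['time_s'])
r=bot.movel([*b,.10],speed=.04,stop_force=12)
bot.movel([*b,.26],speed=.15)
s=bot.read_state();print(r,s['gripper_width'],s['ft_force']-s0['ft_force'],s['time_s'],s['ee_pos'],np.degrees(yaw()))
for n in('top','scene'):
    f=grab(n,n+'3');np.savez(f'/tmp/{n}3.npz',**f)
f=load('scene3');u=project(f,[*b,.24])[0].astype(int);c=f['pixels'][u[1]-60:u[1]+60,u[0]-70:u[0]+70,::-1]
f=load('top3');u=project(f,[*b,.24])[0].astype(int);c2=f['pixels'][u[1]-60:u[1]+60,u[0]-70:u[0]+70,::-1]
cv2.imwrite('pics/c3.png',cv2.resize(np.hstack([c,c2]),None,fx=2.85,fy=2.85,interpolation=cv2.INTER_CUBIC))
E
```

```text
False [0.58064559 0.1508446  0.0870023 ] [ 0.72084518  0.84883325 -0.65214841]
0.029439844733165754 [-2.13558374 -0.92701946  2.96695558] 15.0
False 0.029006672145099898 [-2.14908231 -1.09957646 -2.53880459] 16.6917 [0.57974997 0.15057416 0.25895639] -29.99747185488607
```

View pics/c3.png

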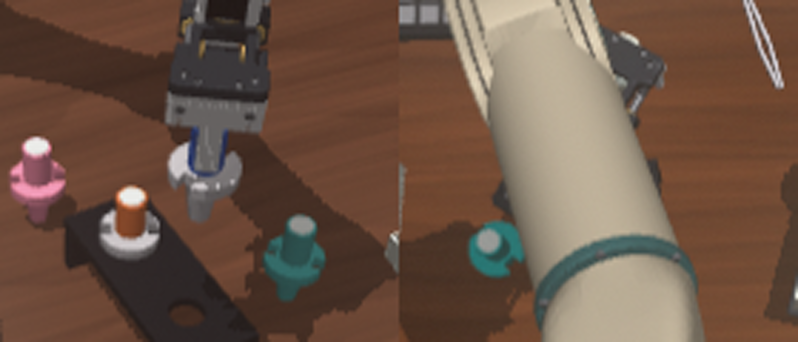

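The arbor is lifted upright from the rack: in the left half its grip is at about (207,150) and its shank end at (200,215), and the orange arbor stays in place. I'll hover over the nose and check the alignment there.

```bash
python3 - <<'E'
from h import *
n=np.array([.5326,-.1316]);A=att(np.radians(50.5))
bot.movep([*n,.26],A)
bot.movel([*n,.205],A,speed=.12)
s=bot.read_state();print(s['gripper_width'],s['ft_force'],s['time_s'],s['ee_pos'],np.degrees(yaw()))
for k in('top','scene'):
    f=grab(k,k+'4');np.savez(f'/tmp/{k}4.npz',**f)
f=load('scene4');u=project(f,[*n,.18])[0].astype(int);c=f['pixels'][u[1]-40:u[1]+60,u[0]-50:u[0]+50,::-1]
f=load('top4');u=project(f,[*n,.18])[0].astype(int);c2=f['pixels'][u[1]-50:u[1]+50,u[0]-50:u[0]+50,::-1]
cv2.imwrite('pics/c4.png',cv2.resize(np.hstack([c,c2]),None,fx=3.9,fy=3.9,interpolation=cv2.INTER_CUBIC))
E
```

```text
0.02945154602896193 [ 0.22404546  0.00824647 -1.90267994] 18.9333 [ 0.53318684 -0.13124406  0.20536947] 50.53010362194577
```

View pics/c4.png

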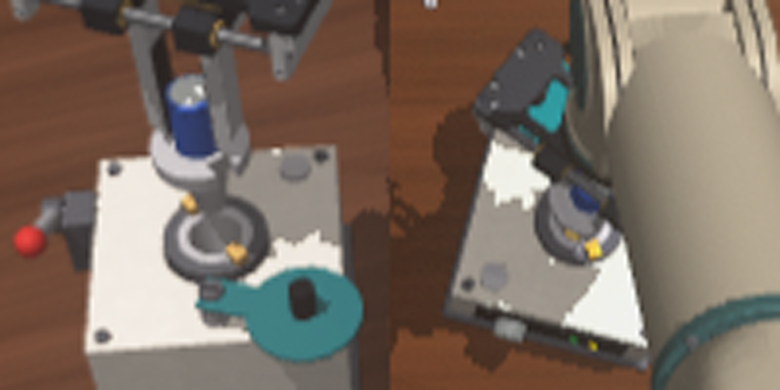

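```bash
python3 - <<'E'
from h import *
f=load('scene4');n=[.5332,-.1312];z=.205-.008
out=[]
for zz in (z,z-.012):
    o=ortho(f,n,zz,.05,4000); out.append(o)
cv2.imwrite('pics/o4.png',cv2.resize(np.hstack(out)[:,:,::-1],(796,398)))
u=project(f,[*n,.18])[0].astype(int);c=f['pixels'][u[1]-20:u[1]+40,u[0]-30:u[0]+30,::-1]
cv2.imwrite('pics/c4b.png',cv2.resize(c,None,fx=9,fy=9,interpolation=cv2.INTER_CUBIC))
E
```

```text
(no output)
```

View pics/o4.png

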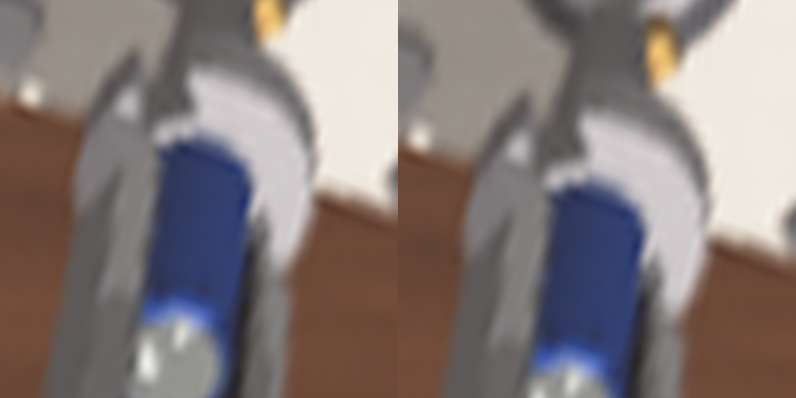

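View pics/c4b.png

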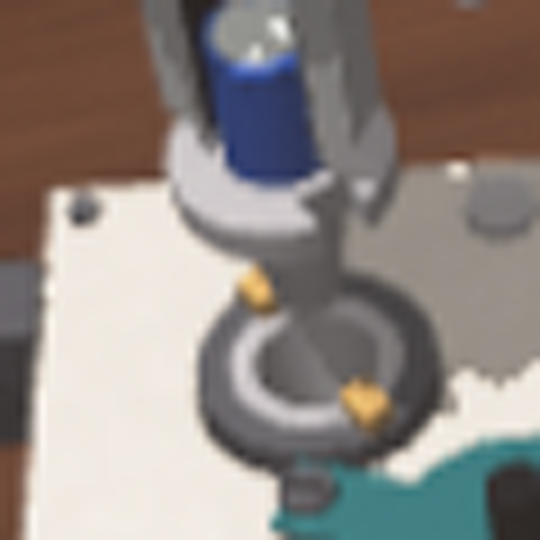

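Alignment is good. The slot lies at about 16° against 17.5° for the dogs, and the flange centre agrees within about 1 mm after the known view bias. Now lowering with force watch.

```bash
python3 - <<'E'
from h import *
n=np.array([.5326,-.1316])
r=bot.movel([*n,.15],speed=.08,stop_force=6)
s=bot.read_state();print(r,s['ee_pos'],s['ft_force'])
if not r:
    r=bot.movel([*n,.128],speed=.03,stop_force=5)
    s=bot.read_state();print(r,s['ee_pos'],s['ft_force'],s['moment'],s['gripper_width'],s['time_s'])
E
```

```text
False [ 0.53301956 -0.13158175  0.15031458] [-0.51021384 -0.19301387 -3.28861712]
True [ 0.53252415 -0.1316253   0.133677  ] [0.65740412 0.11881535 0.22496096] [-0.02586353 -0.44260539 -0.00812998] 0.02949337121819997 20.4167
```

```bash
python3 - <<'E'
from h import *
n=np.array([.5326,-.1316])
for z,sf in((.128,12),(.124,14)):
    r=bot.movel([*n,z],speed=.02,stop_force=sf)
    s=bot.read_state();print(r,s['ee_pos'],s['ft_force'],s['moment'].round(2),s['gripper_width'],s['time_s'])
E
```

```text
True [ 0.53281965 -0.13168825  0.13020498] [-0.41941458  1.20964587  4.58478163] [ 0.07 -0.03 -0.01] 0.029242645516766502 20.7083
True [ 0.53283341 -0.13171149  0.13020007] [-0.41075754 -0.66981564  4.70022204] [ 0.08 -0.    0.08] 0.029019859043164918 20.9167
```

```bash
python3 - <<'E'
from h import *
n=np.array([.5328,-.1317])
r=bot.movel([*n,.118],speed=.015,stop_force=18)
s=bot.read_state();print(r,s['ee_pos'],s['ft_force'],s['moment'].round(2),s['gripper_width'],s['time_s'])
f=grab('scene','s5');np.savez('/tmp/scene5.npz',**f)
u=project(f,[*n,.13])[0].astype(int);c=f['pixels'][u[1]-35:u[1]+35,u[0]-35:u[0]+35,::-1]
cv2.imwrite('pics/c5.png',cv2.resize(c,None,fx=8,fy=8,interpolation=cv2.INTER_CUBIC))
E
```

```text
True [ 0.53284171 -0.13169405  0.1301988 ] [-1.28856739 -0.24888387  5.56342396] [ 0.06 -0.03 -0.01] 0.029371805102917724 21.2167
```

View pics/c5.png

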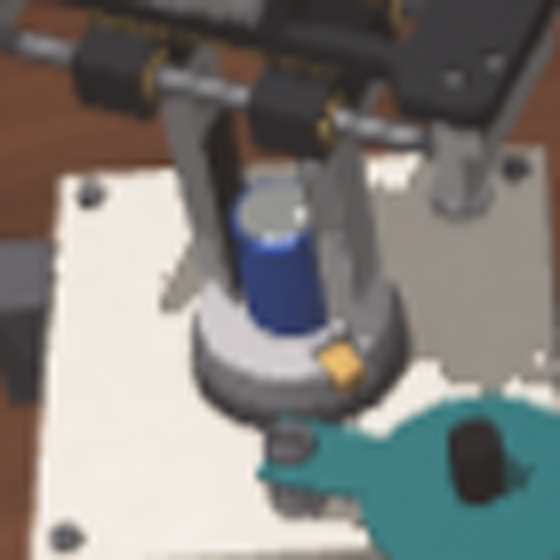

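The slot sits over the dog, brass at (342,365), and three pushes of 12–18 N left z unchanged at 130.2 mm, which matches home. I'll release and check without the gripper in view.

```bash
python3 - <<'E'
from h import *
n=np.array([.5328,-.1317])
bot.gripper_to(.06,40)
bot.movel([*n,.2],speed=.12)
bot.gripper_to(.0,20)
r=bot.movel([*n,.172],speed=.06,stop_force=6)
r2=bot.movel([*n,.155],speed=.02,stop_force=16)
s=bot.read_state();print(r,r2,s['ee_pos'],s['ft_force'],s['time_s'],s['gripper_width'])
bot.movel([*n,.25],speed=.15)
bot.movep([.45,-.45,.3],att(np.radians(-16)))
for k in('top','scene'):
    f=grab(k,k+'6');np.savez(f'/tmp/{k}6.npz',**f)
print(bot.read_state()['time_s'])
T,S=load('top6'),load('scene6')
o=ortho(T,NOSE,.122,.08,2500); o2=ortho(S,NOSE,.122,.08,2500)
cv2.imwrite('pics/o6.png',cv2.resize(np.hstack([o,o2])[:,:,::-1],(796,398)))
c=[]
for f in(S,T):
    h=hsv(f);C=cloud(f);u=project(f,[*n,.166])[0].astype(int)
    m=((h[...,1]<40)&(h[...,2]>200)&(C[...,2]>.155)).astype(np.uint8); cc,st,mm=blob(f,m,(u[0]-14,u[1]-14,u[0]+14,u[1]+14));c.append(cc);print(cc,st[4],np.median(C[mm],0))
print(tri(S,c[0],T,c[1]))
E
```

```text
False True [ 0.5331186  -0.13176124  0.16629546] [-0.8762822  -0.07949825  6.11747194] 24.7417 0.0005192421114114928
26.8167
[254.35384615 172.50769231] 65 [ 0.53426031 -0.12978003  0.16640039]
[371.19607843 202.50980392] 51 [ 0.53127193 -0.13226668  0.16475436]
(array([ 0.53224891, -0.1308674 ,  0.16428415]), np.float64(0.0030308795167376026))
```

View pics/o6.png

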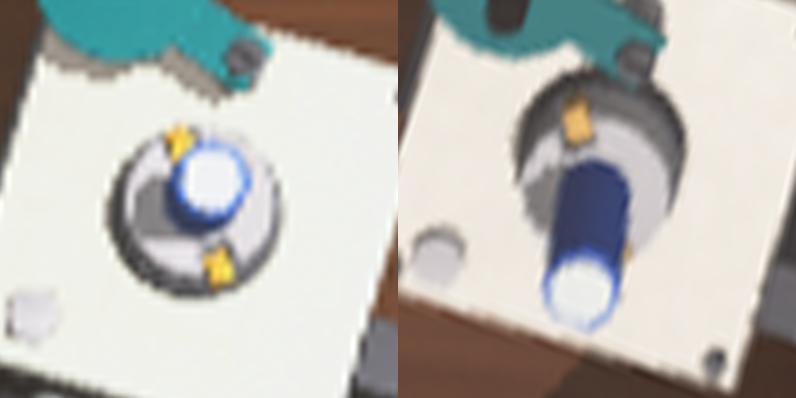

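View pics/scene6.png

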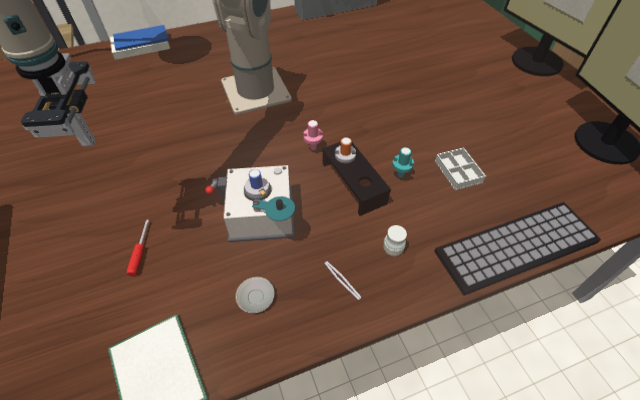

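The grip top, touched with the shut fingers, is at 166.3 mm against 166 mm expected, so the arbor is home. In the o6 view the dogs sit in the slots at (180,140) and (220,268). Next is the clamp lever.

```bash
python3 - <<'E'
from h import *
ux=np.array([np.cos(UY),np.sin(UY)])
S,T=load('scene6'),load('top6');r=[]
for f in(S,T):
    h=hsv(f);u=project(f,[.5286,-.2442,.146])[0].astype(int)
    c,s,_=blob(f,(((h[...,0]<8)|(h[...,0]>172))&(h[...,1]>150)).astype(np.uint8),(u[0]-9,u[1]-9,u[0]+9,u[1]+9));r.append(c)
    print(onplane(f,c,.1494))
b=tri(S,r[0],T,r[1])[0];print(b)
b=np.mean([onplane(S,r[0],.1494)[0],onplane(T,r[1],.1494)[0]],0)[:2]
P=b-.08*np.cos(np.radians(40))*ux
A=att(UY)
pos=lambda ph,dz=0:[*(P+.08*np.cos(ph)*ux),.098+.08*np.sin(ph)+.010+dz]
bot.movep(pos(np.radians(40),.06),A)
c=bot.movel(pos(np.radians(40),-.004),speed=.05,stop_force=3)
s=bot.read_state();print('contact',c,s['ee_pos'],s['ft_force'])
for d in(32,24,16,8,2):
    c=bot.movel(pos(np.radians(d),-.002),speed=.05,stop_force=25)
    s=bot.read_state();print(d,c,s['ee_pos'].round(4),s['ft_force'].round(1))
c=bot.movel(pos(0,-.008),speed=.02,stop_force=14)
s=bot.read_state();print(c,s['ee_pos'],s['ft_force'],s['time_s'])
E
```

```text
[[ 0.53195374 -0.24354287  0.1494    ]]
[[ 0.52739689 -0.24465328  0.1494    ]]
[ 0.52822779 -0.24450892  0.14553709]
contact True [ 0.52989905 -0.24407247  0.15636642] [ 0.07716804 -0.26824313  3.41528385]
32 False [ 0.5362 -0.246   0.1479] [0.3 0.3 0.4]
24 False [ 0.5409 -0.2474  0.138 ] [-0.  -0.4  0.8]
16 False [ 0.5442 -0.2484  0.1274] [ 1.2  0.5 -0.3]
8 False [ 0.5464 -0.2491  0.1165] [ 0.1 -1.   0.5]
2 False [ 0.5473 -0.2493  0.1083] [-0.7  0.2 -0. ]
True [ 0.54732939 -0.24935046  0.10749257] [-1.19695201  0.71392382  7.57249212] 31.0167
```

```bash
python3 - <<'E'
from h import *
p=bot.read_state()['ee_pos']
bot.movel([p[0],p[1],.2],speed=.15)
bot.movep([.42,-.5,.3],att(UY))
for k in('top','scene'):
    f=grab(k,k+'7');np.savez(f'/tmp/{k}7.npz',**f)
T,S=load('top7'),load('scene7');r=[]
for f in(S,T):
    h=hsv(f);u=project(f,[.547,-.2494,.098])[0].astype(int)
    c,s,_=blob(f,(((h[...,0]<8)|(h[...,0]>172))&(h[...,1]>150)).astype(np.uint8),(u[0]-12,u[1]-12,u[0]+12,u[1]+12));r.append(c)
print('ball',tri(S,r[0],T,r[1]),bot.read_state()['time_s'])
a=S['pixels'][110:250,180:430];b=T['pixels'][155:290,200:450]
cv2.imwrite('pics/c7.png',cv2.resize(np.vstack([a,b])[:,:,::-1],None,fx=2.15,fy=2.15,interpolation=cv2.INTER_CUBIC))
# changes elsewhere
for k,f in(('top',T),('scene',S)):
    d=cv2.absdiff(f['pixels'],load(k+'0')['pixels']).max(2); cv2.imwrite(f'pics/d7{k}.png',((d>40)*255).astype(np.uint8))
E
```

```text
ball (array([ 0.54537138, -0.24891842,  0.09678154]), np.float64(0.00169337263001413)) 33.0333
```

View pics/c7.png

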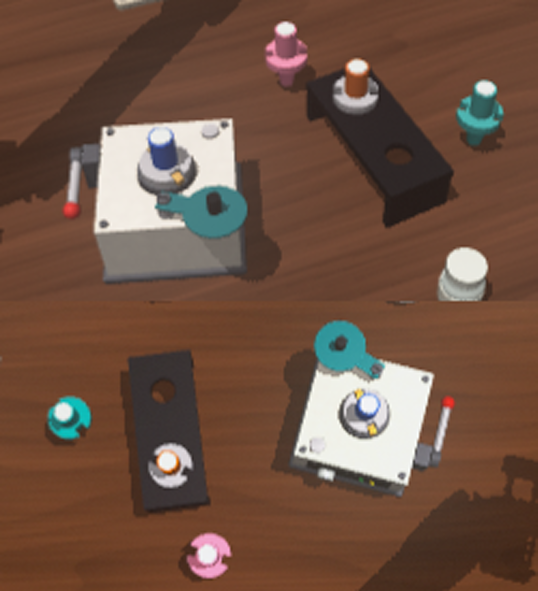

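View pics/d7top.png

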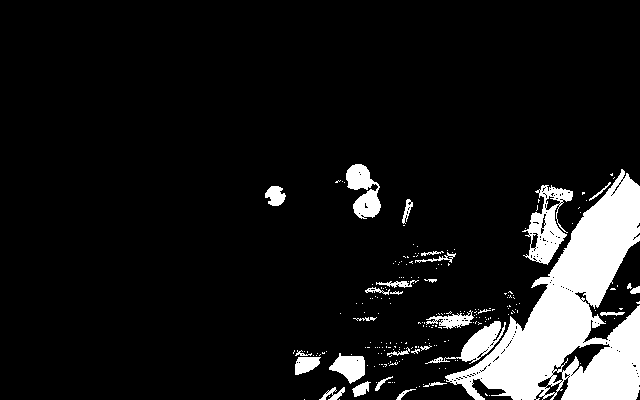

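The pictures show the arbor seated at (162,150), the cover aside and the lever level with its ball at (70,210). The difference image shows only those changes, plus the arm and its shadow.

```bash
python3 -c "
from station import bot
print(bot.hand_in())"
```

```text
the job is handed in; nothing more can be done
None
```

I did the job in the order asked and handed it in at about 33 s of the 72 s allowed; no verdict is reported back.

- **Cover:** I swung it by its peg until the reaction rose to about 10 N at the stop. The picture gives about 1.89 rad, from the disc's position; the peg gave 1.85 with a rougher correction.
- **Arbor:** I took the blue arbor from the rack without dropping it and lowered it with its slots over the dogs. Repeated pushes, triggered at 12–18 N, no longer moved it. The shut fingers then touched the grip's top at 166.3 mm, against 166 mm expected when home.
- **Clamp:** I pushed the lever down to a firm stop with the fingertips at 107.5 mm, where 108 mm is level. The two views then put the ball at 96.8 mm, against 98 mm when level.
- **Other things:** The before-and-after top picture shows no change apart from the arbor, cover, lever, arm and its shadow, so the orange arbor and the rest are where they were.

**Disagreements:** The two cameras differed by 3–6 mm in x. I used their mean, and the fit agreed with it. The settled force readings after pressing (about 5–6 N) were lower than the stop thresholds, so I relied on the height staying put rather than on those readings.

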